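# Clip the red chest key into the snap hook

## Task

Put the red chest key away on the post's snap hook: push its steel eye down against the sprung gate until it is inside and the gate has snapped shut behind it. Then, keeping the key level, tug it gently up against the shut gate, with about half a kilo, for half a second or so to prove that it holds, and let go so that it hangs from the hook. Never load the hook with as much as a kilo, and leave the rest of the bench as it is.

Things in the scene. Friction and masses are not known exactly. Their poses are not given: they have to be found in the camera images.
- red_key: Red key to clip in, about 60 g, flat: plastic grip 44 x 24 x 14 mm (x -22 to 22), blade to x = -54 mm, rigid eye of 4.4 mm wire. Origin: centre of the grip's underside; x to the eye, y across, z up. Eye opening x = 22 to 43.8 mm, 17.6 mm wide; far wire at x = 46 mm, z = 7 mm if straight, but use has bent the eye at the grip by an unknown amount: far wire up to 8 mm higher or 4 mm lower. Grip it firmly.
- hook: Fixed steel snap hook, 8 mm round bar bent in its plane y = 0. Origin: on the post's face, 160 mm above the bench; -x points straight out of the post, z up. The bar leaves the post at z = 20 mm, dips into a bowl (upper side 8 mm below the origin, 34 mm out) and rises as the nose: bar centre 49 mm out, inner side 45 mm out, top 30 mm up, leaning 2 mm outwards. Open only upwards.
- hook_seat (a point): Point where the centre of the eye's wire lies when it hangs in the bowl: 34 mm out from the hook's origin and 5.5 mm below it. Axes as the hook's.
- hook_throat (a point): On the middle line of the shut gate, 40 mm out from the hook's origin and 20 mm up, 5 mm inside the nose: the eye's far wire is pushed down here, the nose coming up through the eye's opening. Axes as the hook's.
- gate: The hook's brass-coloured wire gate: two 3.6 mm wires joined at the tip, 33 mm long, 13 mm across. Origin: its pin, 12 mm out from the hook's origin and 20 mm up. Shut, it lies level from pin to nose. A spring lets it yield only downwards: about 2 N at the tip to begin, 3 to 4.5 N where an eye slips past the tip, 15 to 18 mm down. Then it snaps back shut; upwards it is rigid.
- gate_hinge (a joint): Angle of the gate: 0 shut, growing as its tip is pushed down into the hook, at most 0.95 rad.
- post: Black square steel post, 25 mm wide and 206 mm tall, on a foot 90 x 70 mm; carries the hook on its -x side and a roll of masking tape on a peg on its +x side. Origin at the bottom, on the post's axis; the hook's origin is 12.5 mm from the axis. Fixed to the bench.
- blue_key: A like key with a blue grip (to be left alone). Same frame as the red key.
- yellow_key: A like key with a yellow grip (to be left alone). Same frame as the red key.
- rinse_cup: Light-blue plastic rinse cup, 68 mm across, 85 mm tall, standing (leave alone). Origin under its centre.
- ink_black: Black ink bottle, 32 mm across, 85 mm tall (leave alone). Origin under its centre.
- ink_red: Red ink bottle, 32 mm across, 85 mm tall (leave alone). Origin under its centre.
- balm_jar: White balm jar with an orange lid, 66 mm across, 45 mm tall (leave alone). Origin under its centre.
- machine: Black pen-shaped tattoo machine on a small steel cradle, about 130 mm long, 50 mm wide, 34 mm tall (leave alone). Origin under the cradle's middle, x along the pen to its tip.
There are look-alikes about, which are no part of the job. Of the things that look like the red_key, the larger one is meant.

How it is judged:
By the outcome, as a careful person would: the job done as asked, in the order asked, and still so for the second after the job is handed in, with the robot touching nothing.
It also fails if it takes over 72 s, if anything falls off the work surface, if the arm or the gripper's body presses on something with over 40 N, if the wrist force passes 120 N, or if a joint passes its speed limit or range.

## Robot

A 6-joint arm with a two-finger parallel gripper is mounted at the origin on the work surface. World frame = base frame: x ahead of the robot, y to its left, z up, the work surface at z = 0. Lengths are in m, angles in rad, forces in N, time in s.
With the tool pointing down it reaches from about 0.275 to 0.75 m from the base axis. Payload 10.2 kg.
Tool frame: the origin (TCP) lies at the very end of the fingers, on their centre line; the grasp point (between the pads) lies 19 mm behind it; z points along the fingers, y is the line along which they close (so a half turn about z gives the same grasp; the last joint's range is limited). The gripper opens to 85 mm and grips with 20 to 120 N. Pads are 22 mm wide; open, the fingers measure 114 mm over their backs; the gripper's body (76 mm by 85 mm) begins 54 mm behind the grasp point. The pads swing forward as they close: fully open they stand 13 mm farther back than shut.
Start: joints at [-1.466, 0.313, 1.498, -0, 1.331, -0.223], TCP at [0.169, -0.497, 0.231] pointing down, gripper open.
Joint ranges: [-2.94, 2.94], [-0.97, 2.17], [0.19, 2.56], [-1.23, 4.37], [0.02, 3.11], [-2.88, 2.88]. Speed limits (rad/s): [2.39, 2.39, 3.01, 3.14, 3.14, 3.14].

## Interface

Orientations are given as [roll, pitch, yaw] about the fixed x, y, z axes, in that order (R = Rz(yaw) Ry(pitch) Rx(roll)).
In Python, from workcell import ctrl gives the robot as it stands. The module is installed in compiled form; this text tells all that it offers.
- The arm moves only by the tool carry_out, never from a script. Its argument "deltas" is a list of rows, each an object of numbers: "x", "y", "z": the shift along the tool's x, y, z as a fraction of full scale; "rx", "ry", "rz": the turn, a rotation vector about the tool's x, y, z as a fraction of full scale; "claw": the closure, from 0 (fully open) to 1 (shut). In form: [{"x": .., "y": .., "z": .., "rx": .., "ry": .., "rz": .., "claw": ..}, ...]. A call has 1 to 10 rows; each row shifts and turns the commanded pose from where the row before left it, along the tool's axes as they then stand; what a row does not reach is not made up. Full scale, the value 1, is 2 cm for a shift and 0.15 rad for a turn. A row lasts 1/10 s, in which the tool goes at most 50 mm and 8.59 degrees, less where a joint would pass 70% of its speed; a pose out of reach is approached as far as the arm can. A call with a number of a shift or a turn outside -1 to 1 is refused whole. A call with a gripper value outside its range is refused whole. The fingers move at their own pace and stop on an object; "newtons" is the grip in N (left out, the last holds). Time passes only in rows, so rows that do not move let the fingers close. It gives the time, the measured TCP pose, the force, the opening and the grip force at its end, in the units of the state.
- ctrl.get_state(): the state, without advancing time (a new reading comes with each control period).
- ctrl.grab_frame(name): name is "scene" or "side" or "wrist"; returns (picture, depth): 384x512x3 uint8, red, green, blue; 384x512 float32, m along the optical axis (not along the pixel's ray), 0 where there is no reading.
- ctrl.calibration(name): a dict with "fx", "fy", "cx", "cy" (pixels), "world_from_camera" (4x4, takes a point from camera to world coordinates); the wrist camera has in their place "hand_eye" (4x4, takes a point from camera to tool coordinates, whose origin is the TCP and whose axes are the flange's). Camera axes: x right, y down, z forward; pixel columns grow to the right and rows downward; lengths in m; the calibration is good to about 2 mm. A picture is of the moment at which its call begins: read the wrist's pose just before it. calibration takes no time and is no camera call.
- ctrl.sign_off(): hands the job in; it is judged then, once.
The state is a dict: "clock": time; "joint_positions": joint angles; "joint_velocities": joint speeds; "effort": joint torques, N m; "tool_pos": TCP position; "ee_rot": TCP orientation; "ft_force": force on the tool from outside, world axes, zero at the start; "torque": the same for the moment, N m; "opening": opening from 0.0 (shut) to 1.0 (fully open); "grip_force": force on a finger pad.
Only numpy, scipy, OpenCV 4.12 (cv2) and the standard library are available. Lean on these libraries where they do the work, as an engineer would, in place of code of your own. Each camera call takes 0.05 s, during which the arm holds its last target. There are 200 camera calls.

## Working session

There is one attempt and no reset: what is moved stays moved. The work goes in short steps, Python scripts to look and compute and a tool call to move; the robot and the scene stay as the last step left them, time stands still between calls to the robot, and variables do not carry over. Pictures are saved under pics/ and viewed, at most 10 in all, crops included, and the job is handed in when it is done.

Besides the shell and the picture viewer there is one more tool, called after "Emit:" by a JSON object that holds its "method" and its "body", one argument or row to a line. carry_out: Moves the arm, as the interface text tells. Shift numbers are shares of 2 cm and turn numbers shares of 0.15 rad, none past 1 either way. Its arguments: {"type":"object","properties":{"deltas":{"type":"array","items":{"type":"object","properties":{"x":{"type":"number","minimum":-1,"maximum":1},"y":{"type":"number","minimum":-1,"maximum":1},"z":{"type":"number","minimum":-1,"maximum":1},"rx":{"type":"number","minimum":-1,"maximum":1},"ry":{"type":"number","minimum":-1,"maximum":1},"rz":{"type":"number","minimum":-1,"maximum":1},"claw":{"type":"number"}}}},"newtons":{"type":"number"}},"required":["deltas"]}

```bash
mkdir -p pics
cat > h.py <<'E'
import numpy as np, cv2
from workcell import ctrl
from scipy.spatial.transform import Rotation as R
def cloud(name):
    st=ctrl.get_state(); im,d=ctrl.grab_frame(name); c=ctrl.calibration(name)
    if name=="wrist":
        T=np.eye(4);T[:3,:3]=R.from_euler('xyz',st["ee_rot"]).as_matrix();T[:3,3]=st["tool_pos"];T=T@np.array(c["hand_eye"])
    else: T=np.array(c["world_from_camera"])
    v,u=np.mgrid[:384,:512]
    P=np.stack([(u-c["cx"])/c["fx"]*d,(v-c["cy"])/c["fy"]*d,d],-1)@T[:3,:3].T+T[:3,3]
    P[d==0]=np.nan
    return im,P,T,c
def save(n,im): cv2.imwrite("pics/"+n,im[...,::-1])
E
python3 - <<'E'
from h import *
s,P,T,c=cloud("scene"); d,Q,T2,c2=cloud("side")
np.savez("f.npz",s=s,P=P,d=d,Q=Q)
save("scene.png",cv2.resize(s,(800,600),interpolation=cv2.INTER_CUBIC));save("side.png",cv2.resize(d,(800,600),interpolation=cv2.INTER_CUBIC))
print(T.round(3),T2.round(3),c["fx"],c2["fx"]);print(ctrl.get_state())
print(np.array(ctrl.calibration("wrist")["hand_eye"]).round(3))
E
```

```text
[[-0.854  0.438 -0.28   0.967]
 [ 0.52   0.704 -0.484  0.644]
 [-0.015 -0.559 -0.829  1.235]
 [ 0.     0.     0.     1.   ]] [[ 0.997 -0.06   0.054  0.554]
 [-0.08  -0.672  0.736 -0.786]
 [-0.008 -0.738 -0.674  0.868]
 [ 0.     0.     0.     1.   ]] 490.08728775717 369.6812981324543
{'clock': 0.1, 'joint_positions': array([-1.46640802e+00,  3.13377230e-01,  1.49831370e+00, -2.94311639e-05,
        1.33101843e+00, -2.23399771e-01]), 'joint_velocities': array([ 0.00066828,  0.00074054, -0.00270215,  0.00124985,  0.00062552,
        0.00058588]), 'effort': array([ 3.82750746e-03, -4.12897968e+01, -2.60144413e+01, -1.27096146e-04,
        2.99052030e-03,  1.30195698e-05]), 'tool_pos': array([ 0.16898173, -0.49683067,  0.23081876]), 'ee_rot': array([-3.14049737e+00, -2.19529835e-04,  3.27794959e-01]), 'ft_force': array([-0.38733559,  0.55316655, -0.21273351]), 'torque': array([-0.02897606, -0.01936659,  0.01653562]), 'grip_force': 0.0, 'opening': 0.9938781460725898}
[[ 0.001 -0.956 -0.292  0.074]
 [ 1.     0.     0.001  0.001]
 [-0.001 -0.292  0.956 -0.143]
 [ 0.     0.     0.     1.   ]]
```

View pics/scene.png

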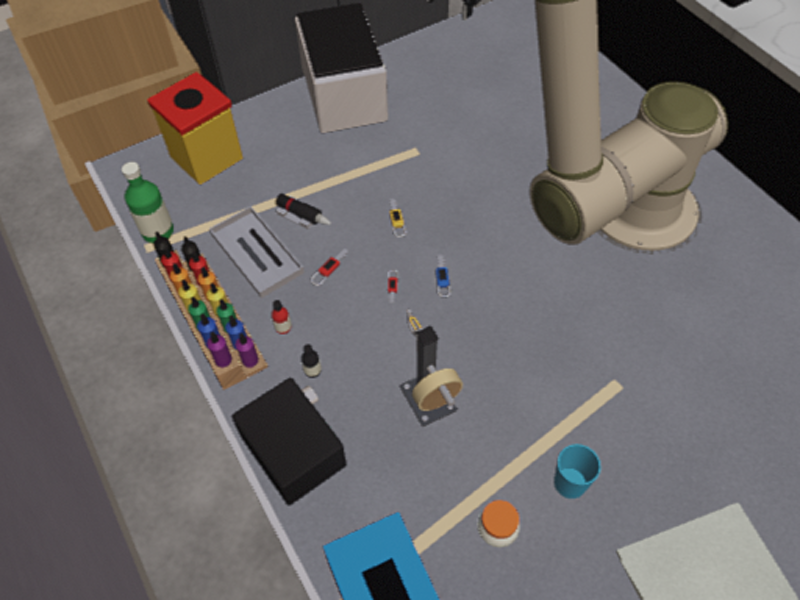

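View pics/side.png

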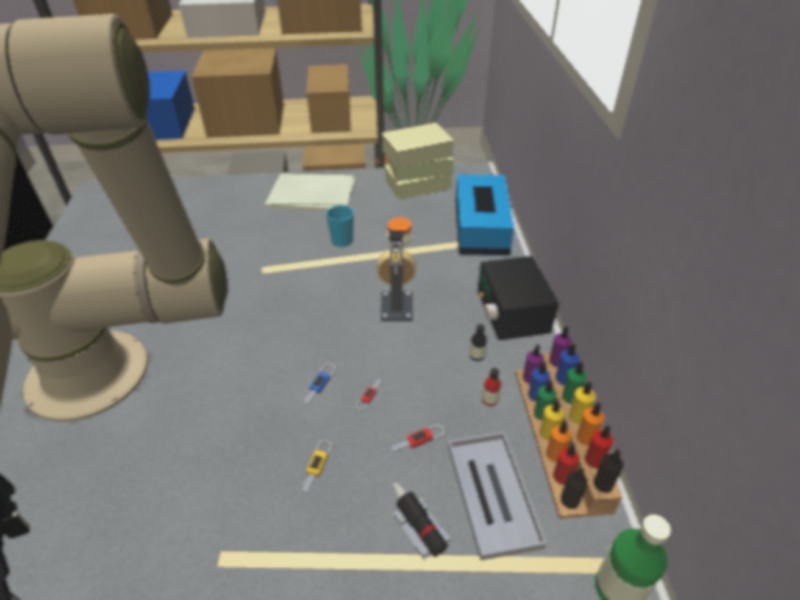

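The scene shows two red keys: the larger at scene px (330,267) / side (420,437), and a smaller look-alike at scene (392,285) / side (369,394). Other red things are the ink bottle at scene (281,317) and the ink caps. I choose the larger key. The post is at scene (427,360), with its hook pointing towards the side camera (about -y).

Run:
```python
from h import *
f=np.load("f.npz")
for n,im,P in(("scene",f["s"],f["P"]),("side",f["d"],f["Q"])):
    hsv=cv2.cvtColor(im,cv2.COLOR_RGB2HSV); h,s,v=[hsv[...,i] for i in range(3)]
    m=(((h<6)|(h>172))&(s>150)&(v>80)).astype(np.uint8)
    k,l,st,ce=cv2.connectedComponentsWithStats(m)
    for i in range(1,k):
        if st[i,4]>15:
            p=P[l==i]; p=p[~np.isnan(p[:,0])]; 
            if len(p)<5: continue
            q=np.median(p,0); w=np.linalg.svd((p-p.mean(0))[:,:2],full_matrices=False)
            print(n,st[i,4],(ce[i]/.64).round(),q.round(3),"ang",np.degrees(np.arctan2(w[2][0,1],w[2][0,0])).round(1),"len",np.ptp((p[:,:2]-q[:2])@w[2].T,axis=0).round(3))
    # region above bench near the post
    for zl,zh in((.1,.215),(.15,.175),(.175,.2),(.2,.215)):
        a=(P[...,2]>zl)&(P[...,2]<zh)&(np.abs(P[...,0]-.6)<.15)&(np.abs(P[...,1])<.2)
        p=P[a]
        if len(p): print(n,zl,len(p),np.percentile(p,[2,50,98],axis=0).round(3).tolist())
x=f["d"][120:230,220:290];save("c1.png",cv2.resize(x,None,fx=5,fy=5,interpolation=cv2.INTER_CUBIC))
x=f["s"][140:200,180:290];save("c2.png",cv2.resize(x,None,fx=7,fy=7,interpolation=cv2.INTER_CUBIC))
```

```text
scene 986 [189. 103.] [ 0.723 -0.602  0.17 ] ang 72.9 len [1.12 0.16]
scene 16 [288. 202.] [ 0.634 -0.381  0.03 ] ang 39.2 len [0.026 0.01 ]
scene 97 [170. 262.] [ 0.906 -0.294  0.116] ang 64.4 len [0.059 0.032]
scene 91 [197. 266.] [ 0.863 -0.294  0.075] ang 62.7 len [0.051 0.033]
scene 58 [329. 268.] [ 0.637 -0.199  0.013] ang 14.6 len [0.044 0.023]
scene 30 [392. 284.] [ 0.55  -0.098  0.011] ang 62.1 len [0.035 0.014]
scene 66 [280. 315.] [ 0.775 -0.122  0.059] ang -5.4 len [0.026 0.017]
scene 0.1 837 [[0.592, 0.07, 0.102], [0.625, 0.143, 0.129], [0.661, 0.188, 0.208]]
scene 0.15 87 [[0.612, 0.068, 0.151], [0.623, 0.133, 0.16], [0.634, 0.143, 0.175]]
scene 0.175 114 [[0.611, 0.065, 0.176], [0.62, 0.124, 0.185], [0.633, 0.143, 0.199]]
scene 0.2 117 [[0.606, 0.117, 0.201], [0.621, 0.13, 0.206], [0.635, 0.143, 0.209]]
side 51 [492. 384.] [ 0.771 -0.141  0.059] ang -13.3 len [0.02  0.013]
side 45 [421. 438.] [ 0.637 -0.214  0.013] ang -156.3 len [0.037 0.016]
side 228 [598. 448.] [ 0.894 -0.314  0.108] ang -48.1 len [0.03  0.045]
side 193 [565. 464.] [ 0.85  -0.314  0.068] ang 154.3 len [0.029 0.027]
side 18 [426. 530.] [ 0.623 -0.385  0.03 ] ang -151.4 len [0.018 0.006]
side 0.1 413 [[0.585, 0.063, 0.101], [0.615, 0.118, 0.134], [0.655, 0.178, 0.207]]
side 0.15 41 [[0.605, 0.062, 0.152], [0.614, 0.109, 0.164], [0.627, 0.114, 0.174]]
side 0.175 84 [[0.606, 0.061, 0.176], [0.615, 0.11, 0.185], [0.627, 0.118, 0.198]]
side 0.2 64 [[0.604, 0.113, 0.201], [0.618, 0.124, 0.205], [0.632, 0.14, 0.208]]
```

View pics/c2.png

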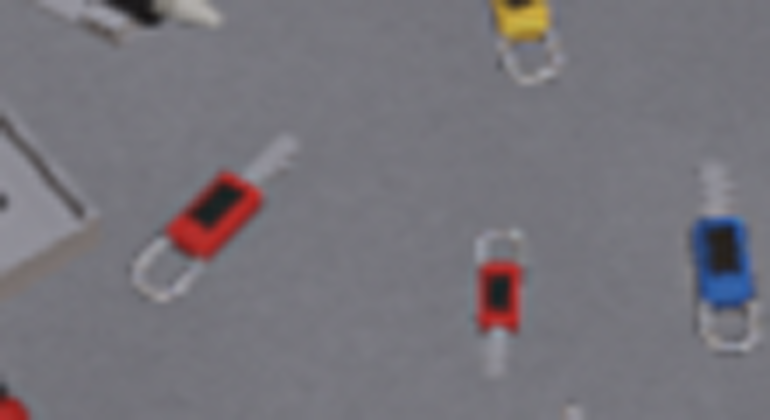

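The crop confirms it: the larger red key is at crop (215,215), with its eye to the lower left (world +x) and its blade to the upper right. The small one is at (498,297). Moving over it with the wrist camera.

Emit:
{"method": "carry_out", "body": {
  "deltas": [
    {"x": 1, "y": -0.23, "z": 0.1, "claw": 0},
    {"x": 1, "y": -0.23, "z": 0.1},
    {"x": 1, "y": -0.23, "z": 0.1},
    {"x": 1, "y": -0.23, "z": 0.1},
    {"x": 1, "y": -0.23, "z": 0.1},
    {"x": 1, "y": -0.23, "z": 0.1},
    {"x": 1, "y": -0.23, "z": 0.1},
    {"x": 1, "y": -0.23, "z": 0.1},
    {"x": 1, "y": -0.23, "z": 0.1},
    {"x": 1, "y": -0.23, "z": 0.1}
  ]
}}

```text
validation failed for argument at $.de...
```

Emit:
{"method": "carry_out", "body": {
  "deltas": [
    {"x": 1, "y": -0.23, "z": 0.2},
    {"x": 1, "y": -0.23, "z": 0.2},
    {"x": 1, "y": -0.23, "z": 0.2},
    {"x": 1, "y": -0.23, "z": 0.2},
    {"x": 1, "y": -0.23, "z": 0.2},
    {"x": 1, "y": -0.23, "z": 0.2},
    {"x": 1, "y": -0.23, "z": 0.2},
    {"x": 1, "y": -0.23, "z": 0.2},
    {"x": 1, "y": -0.23, "z": 0.2},
    {"x": 1, "y": -0.23, "z": 0.2}
  ]
}}

```text
validation failed for argument at $.de...
```

Emit:
{"method": "carry_out", "body": {
  "deltas": [
    {"x": 1, "y": -0.23, "z": 0.2},
    {"x": 1, "y": -0.23, "z": 0.2},
    {"x": 1, "y": -0.23, "z": 0.2},
    {"x": 1, "y": -0.23, "z": 0.2},
    {"x": 1, "y": -0.23, "z": 0.2},
    {"x": 1, "y": -0.23, "z": 0.2},
    {"x": 0.7, "y": -0.23, "z": 0.2},
    {},
    {}
  ]
}}

```text
validation failed for argument at $.de...
```

```bash
cat > key.py <<'E'
from h import *
def key(n):
    im,P,T,c=cloud("wrist"); np.savez("w.npz",im=im,P=P,T=T); save(n,im)
    hsv=cv2.cvtColor(im,cv2.COLOR_RGB2HSV); h,s,v=[hsv[...,i] for i in range(3)]
    m=(((h<6)|(h>172))&(s>150)&(v>60)).astype(np.uint8)
    m=cv2.morphologyEx(m,cv2.MORPH_CLOSE,np.ones((9,9)))
    k,l,st,ce=cv2.connectedComponentsWithStats(m)
    for i in range(1,k):
        if st[i,4]>200:
            r=cv2.minAreaRect(np.argwhere(l==i)[:,::-1].astype(np.float32)); b=cv2.boxPoints(r)
            d=np.c_[(b-[c["cx"],c["cy"]])/[c["fx"],c["fy"]],np.ones(4)]@T[:3,:3].T
            w=T[:3,3]+d*((0.014-T[2,3])/d[:,2:])
            e=[w[1]-w[0],w[2]-w[1]]; L=[np.linalg.norm(x) for x in e]; a=e[int(np.argmax(L))]
            print(ce[i].round(),"z",np.nanmedian(P[l==i][:,2]).round(4),"c",w.mean(0).round(4),"L",np.round(L,4),"ang",np.arctan2(a[1],a[0]).round(4))
    st=ctrl.get_state();print(st["clock"],st["tool_pos"].round(4),st["ee_rot"].round(4),st["ft_force"].round(2))
E
python3 -c "
from key import *;key('w1.png')"
```

```text
0.15 [ 0.169  -0.4969  0.2309] [-3.1406e+00 -2.0000e-04  3.2770e-01] [0.55 0.47 0.16]
```

View pics/w1.png

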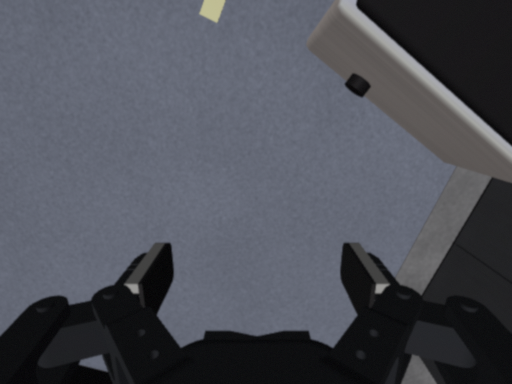

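The moves were refused, so the picture shows only bare bench and the open fingers. I'll try one complete row.

Emit:
{"method": "carry_out", "body": {
  "deltas": [
    {"x": 1, "y": -0.23, "z": 0.1, "rx": 0, "ry": 0, "rz": 0, "claw": 0}
  ]
}}

```text
clock: 0.25
tool_pos: [0.1855, -0.4869, 0.229]
ee_rot: [-3.141, 0.0, 0.326]
ft_force: [0.4, 0.7, 0.0]
opening: 0.998
grip_force: 0.0
```

Each row needs every field.

Emit:
{"method": "carry_out", "body": {
  "deltas": [
    {"x": 1, "y": -0.23, "z": 0.1, "rx": 0, "ry": 0, "rz": 0, "claw": 0},
    {"x": 1, "y": -0.23, "z": 0.1, "rx": 0, "ry": 0, "rz": 0, "claw": 0},
    {"x": 1, "y": -0.23, "z": 0.1, "rx": 0, "ry": 0, "rz": 0, "claw": 0},
    {"x": 1, "y": -0.23, "z": 0.1, "rx": 0, "ry": 0, "rz": 0, "claw": 0},
    {"x": 1, "y": -0.23, "z": 0.1, "rx": 0, "ry": 0, "rz": 0, "claw": 0},
    {"x": 1, "y": -0.23, "z": 0.1, "rx": 0, "ry": 0, "rz": 0, "claw": 0},
    {"x": 1, "y": -0.23, "z": 0.1, "rx": 0, "ry": 0, "rz": 0, "claw": 0},
    {"x": 1, "y": -0.23, "z": 0.1, "rx": 0, "ry": 0, "rz": 0, "claw": 0},
    {"x": 1, "y": -0.23, "z": 0.1, "rx": 0, "ry": 0, "rz": 0, "claw": 0},
    {"x": 1, "y": -0.23, "z": 0.1, "rx": 0, "ry": 0, "rz": 0, "claw": 0}
  ]
}}

```text
clock: 1.25
tool_pos: [0.3616, -0.3777, 0.209]
ee_rot: [-3.141, 0.0, 0.328]
ft_force: [-0.2, 0.4, -0.8]
opening: 0.998
grip_force: 0.0
```

Emit:
{"method": "carry_out", "body": {
  "deltas": [
    {"x": 1, "y": -0.23, "z": 0.2, "rx": 0, "ry": 0, "rz": 0, "claw": 0},
    {"x": 1, "y": -0.23, "z": 0.2, "rx": 0, "ry": 0, "rz": 0, "claw": 0},
    {"x": 1, "y": -0.23, "z": 0.2, "rx": 0, "ry": 0, "rz": 0, "claw": 0},
    {"x": 1, "y": -0.23, "z": 0.2, "rx": 0, "ry": 0, "rz": 0, "claw": 0},
    {"x": 1, "y": -0.23, "z": 0.2, "rx": 0, "ry": 0, "rz": 0, "claw": 0},
    {"x": 1, "y": -0.23, "z": 0.2, "rx": 0, "ry": 0, "rz": 0, "claw": 0},
    {"x": 1, "y": -0.23, "z": 0.2, "rx": 0, "ry": 0, "rz": 0, "claw": 0},
    {"x": 1, "y": -0.23, "z": 0.2, "rx": 0, "ry": 0, "rz": 0, "claw": 0},
    {"x": 1, "y": -0.23, "z": 0.2, "rx": 0, "ry": 0, "rz": 0, "claw": 0},
    {"x": 1, "y": -0.23, "z": 0.2, "rx": 0, "ry": 0, "rz": 0, "claw": 0}
  ]
}}

```text
clock: 2.25
tool_pos: [0.5361, -0.2698, 0.1688]
ee_rot: [-3.141, 0.0, 0.328]
ft_force: [0.1, -0.7, 0.7]
opening: 1.0
grip_force: 0.0
```

Emit:
{"method": "carry_out", "body": {
  "deltas": [
    {"x": 1, "y": -0.23, "z": 0.2, "rx": 0, "ry": 0, "rz": 0, "claw": 0},
    {"x": 1, "y": -0.23, "z": 0.2, "rx": 0, "ry": 0, "rz": 0, "claw": 0},
    {"x": 1, "y": -0.23, "z": 0.2, "rx": 0, "ry": 0, "rz": 0, "claw": 0},
    {"x": 1, "y": -0.23, "z": 0.2, "rx": 0, "ry": 0, "rz": 0, "claw": 0},
    {"x": 1, "y": -0.23, "z": 0.2, "rx": 0, "ry": 0, "rz": 0, "claw": 0},
    {"x": 0.8, "y": -0.23, "z": 0.2, "rx": 0, "ry": 0, "rz": 0, "claw": 0},
    {"x": 0, "y": 0, "z": 0, "rx": 0, "ry": 0, "rz": 0, "claw": 0},
    {"x": 0, "y": 0, "z": 0, "rx": 0, "ry": 0, "rz": 0, "claw": 0}
  ]
}}

```text
clock: 3.05
tool_pos: [0.6361, -0.207, 0.145]
ee_rot: [-3.141, 0.001, 0.328]
ft_force: [-0.1, -1.1, -0.8]
opening: 1.001
grip_force: 0.0
```

```bash
python3 -c "
from key import *;key('w2.png')"
```

```text
[220.   6.] z 0.0543 c [ 0.7698 -0.1305  0.014 ] L [0.0307 0.0109] ang -1.242
[255. 182.] z 0.0143 c [ 0.6345 -0.2073  0.014 ] L [0.0221 0.0431] ang -2.7542
[138. 227.] z 0.0112 c [ 0.5512 -0.1072  0.014 ] L [0.0193 0.0323] ang -2.1312
3.1 [ 0.6359 -0.2074  0.1453] [-3.1415e+00  4.0000e-04  3.2740e-01] [ 0.09  0.17 -0.26]
```

View pics/w2.png

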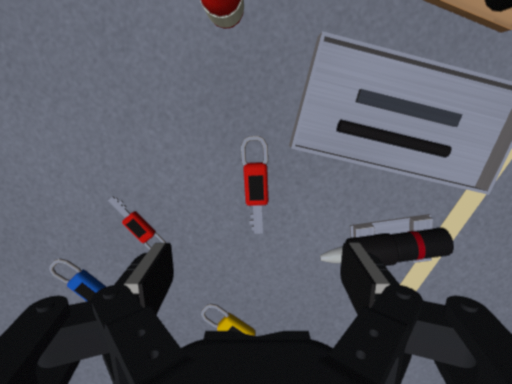

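The wrist view shows the red key at (256,184), eye up at (254,147) towards tool +x. Its size measures 43 x 22 mm at z = 14 mm, which fits the large key, and its yaw is 0.387. Nothing stands within the finger span. Turn, preclose and descend.

Emit:
{"method": "carry_out", "body": {
  "deltas": [
    {"x": -0.06, "y": -0.02, "z": 0.5, "rx": 0, "ry": 0, "rz": -0.4, "claw": 0.45},
    {"x": 0, "y": 0, "z": 1, "rx": 0, "ry": 0, "rz": 0, "claw": 0.45},
    {"x": 0, "y": 0, "z": 1, "rx": 0, "ry": 0, "rz": 0, "claw": 0.45},
    {"x": 0, "y": 0, "z": 1, "rx": 0, "ry": 0, "rz": 0, "claw": 0.45},
    {"x": 0, "y": 0, "z": 1, "rx": 0, "ry": 0, "rz": 0, "claw": 0.45},
    {"x": 0, "y": 0, "z": 0.6, "rx": 0, "ry": 0, "rz": 0, "claw": 0.45},
    {"x": 0, "y": 0, "z": 0, "rx": 0, "ry": 0, "rz": 0, "claw": 0.45}
  ],
  "newtons": 60
}}

```text
clock: 3.8
tool_pos: [0.6342, -0.2071, 0.042]
ee_rot: [-3.14, 0.002, 0.387]
ft_force: [1.3, -0.0, 0.6]
opening: 0.548
grip_force: 0.0
```

```bash
python3 -c "
from key import *;key('w3.png')"
```

```text
[256. 218.] z 0.0142 c [ 0.6353 -0.2073  0.014 ] L [0.0218 0.0439] ang -2.7361
[ 77. 274.] z 0.0109 c [ 0.5529 -0.1078  0.014 ] L [0.0212 0.0324] ang -2.1802
[497. 325.] z 0.0301 c [ 0.6271 -0.3986  0.014 ] L [0.0107 0.0406] ang -2.3238
3.85 [ 0.6349 -0.2073  0.0434] [-3.1412e+00  4.0000e-04  3.8720e-01] [-0.64  0.11  0.58]
```

Emit:
{"method": "carry_out", "body": {
  "deltas": [
    {"x": 0, "y": 0, "z": 0.7, "rx": 0, "ry": 0, "rz": -0.1, "claw": 0.45},
    {"x": 0, "y": 0, "z": 0.7, "rx": 0, "ry": 0, "rz": 0, "claw": 0.45},
    {"x": 0, "y": 0, "z": 0.6, "rx": 0, "ry": 0, "rz": 0, "claw": 0.45},
    {"x": 0, "y": 0, "z": 0, "rx": 0, "ry": 0, "rz": 0, "claw": 1},
    {"x": 0, "y": 0, "z": 0, "rx": 0, "ry": 0, "rz": 0, "claw": 1},
    {"x": 0, "y": 0, "z": 0, "rx": 0, "ry": 0, "rz": 0, "claw": 1},
    {"x": 0, "y": 0, "z": 0, "rx": 0, "ry": 0, "rz": 0, "claw": 1},
    {"x": 0, "y": 0, "z": 0, "rx": 0, "ry": 0, "rz": 0, "claw": 1}
  ],
  "newtons": 70
}}

```text
clock: 4.65
tool_pos: [0.6354, -0.207, 0.0037]
ee_rot: [3.141, -0.0, 0.403]
ft_force: [0.1, 0.5, -1.0]
opening: 0.258
grip_force: 70.1
```

Emit:
{"method": "carry_out", "body": {
  "deltas": [
    {"x": 0, "y": 0, "z": -0.5, "rx": 0, "ry": 0, "rz": 0, "claw": 1},
    {"x": 0, "y": 0, "z": -1, "rx": 0, "ry": 0, "rz": 0, "claw": 1},
    {"x": 0, "y": 0, "z": -1, "rx": 0, "ry": 0, "rz": -0.98, "claw": 1},
    {"x": 0, "y": 0, "z": -1, "rx": 0, "ry": 0, "rz": -0.98, "claw": 1},
    {"x": 0, "y": 0, "z": -1, "rx": 0, "ry": 0, "rz": -0.98, "claw": 1},
    {"x": 0, "y": 0, "z": -1, "rx": 0, "ry": 0, "rz": -0.98, "claw": 1},
    {"x": 0, "y": 0, "z": -1, "rx": 0, "ry": 0, "rz": -0.98, "claw": 1},
    {"x": 0, "y": 0, "z": -1, "rx": 0, "ry": 0, "rz": -0.98, "claw": 1},
    {"x": 0, "y": 0, "z": -1, "rx": 0, "ry": 0, "rz": -0.98, "claw": 1},
    {"x": 0, "y": 0, "z": -1, "rx": 0, "ry": 0, "rz": -0.93, "claw": 1}
  ]
}}

```text
clock: 5.65
tool_pos: [0.6351, -0.2068, 0.1951]
ee_rot: [3.141, 0.0, 1.577]
ft_force: [-0.3, -0.1, -0.6]
opening: 0.258
grip_force: 70.2
```

Emit:
{"method": "carry_out", "body": {
  "deltas": [
    {"x": 1, "y": -0.07, "z": -0.9, "rx": 0, "ry": 0, "rz": 0, "claw": 1},
    {"x": 1, "y": -0.07, "z": -0.9, "rx": 0, "ry": 0, "rz": 0, "claw": 1},
    {"x": 1, "y": -0.07, "z": -0.9, "rx": 0, "ry": 0, "rz": 0, "claw": 1},
    {"x": 1, "y": -0.07, "z": -0.9, "rx": 0, "ry": 0, "rz": 0, "claw": 1},
    {"x": 1, "y": -0.07, "z": -0.7, "rx": 0, "ry": 0, "rz": 0, "claw": 1},
    {"x": 1, "y": -0.07, "z": 0, "rx": 0, "ry": 0, "rz": 0, "claw": 1},
    {"x": 1, "y": -0.07, "z": 0, "rx": 0, "ry": 0, "rz": 0, "claw": 1},
    {"x": 1, "y": -0.07, "z": 0, "rx": 0, "ry": 0, "rz": 0, "claw": 1},
    {"x": 1, "y": -0.07, "z": 0, "rx": 0, "ry": 0, "rz": 0, "claw": 1},
    {"x": 1, "y": -0.07, "z": 0, "rx": 0, "ry": 0, "rz": 0, "claw": 1}
  ]
}}

```text
clock: 6.65
tool_pos: [0.6205, -0.0049, 0.2784]
ee_rot: [-3.14, -0.0, 1.571]
ft_force: [0.7, -0.2, -1.2]
opening: 0.255
grip_force: 70.2
```

Emit:
{"method": "carry_out", "body": {
  "deltas": [
    {"x": 1, "y": -0.05, "z": 0, "rx": 0, "ry": 0, "rz": 0, "claw": 1},
    {"x": 0.3, "y": 0, "z": 0, "rx": 0, "ry": 0, "rz": 0, "claw": 1},
    {"x": 0, "y": 0, "z": 0, "rx": 0, "ry": 0, "rz": 0, "claw": 1},
    {"x": 0, "y": 0, "z": 0, "rx": 0, "ry": 0, "rz": 0, "claw": 1}
  ]
}}

```text
clock: 7.05
tool_pos: [0.62, 0.0187, 0.2789]
ee_rot: [-3.141, 0.0, 1.571]
ft_force: [-0.7, -0.0, -1.3]
opening: 0.257
grip_force: 70.2
```

```bash
python3 -c "
from key import *
key('w4.png'); print(ctrl.calibration('wrist')['fx'],ctrl.get_state()['torque'],ctrl.get_state()['opening'])"
```

```text
[256. 246.] z 0.2904 c [ 0.6194 -0.1331  0.014 ] L [0.0684 0.1385] ang -1.5474
[360. 263.] z 0.0579 c [ 0.786 -0.151  0.014] L [0.0312 0.0354] ang -1.1306
7.1 [0.6201 0.0184 0.279 ] [-3.1412e+00  1.0000e-04  1.5703e+00] [ 0.44  0.04 -0.99]
286.86842637822787 [-0.07213076  0.00982215  0.01839653] 0.2569244829235817
```

View pics/w4.png

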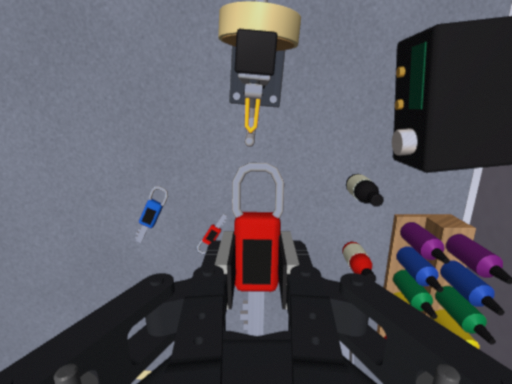

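The wrist view shows the key held with its eye's far wire at (257,167). The gate is yellow at (252,113), the nose tip at (249,140) and the post top at (257,50).

Run:
```python
from h import *
f=np.load("w.npz");im,P,T=f["im"],f["P"],f["T"];c=ctrl.calibration("wrist")
def ray(u,v,z):
    d=T[:3,:3]@[(u-c["cx"])/c["fx"],(v-c["cy"])/c["fy"],1];return (T[:3,3]+d*((z-T[2,3])/d[2])).round(4)
hsv=cv2.cvtColor(im,cv2.COLOR_RGB2HSV)
z=P[...,2]
# gate
g=(hsv[...,0]>15)&(hsv[...,0]<35)&(hsv[...,1]>150)&(hsv[...,2]>100);g[:80]=0;g[150:]=0;g[:,:230]=0;g[:,275:]=0
v,u=np.nonzero(g);print("gate px",u.min(),u.max(),v.min(),v.max(),"z",np.nanpercentile(z[g],[10,50,90]).round(4))
r=np.array([ray(a,b,.1815) for a,b in zip(u,v)]);print("gate xy min/max",r.min(0),r.max(0))
for b in np.unique((r[:,1]*200).astype(int)): s=r[(r[:,1]*200).astype(int)==b];print("  y",s[:,1].mean().round(4),"mid x",((s[:,0].min()+s[:,0].max())/2).round(4),np.ptp(s[:,0]).round(4))
# nose: points z .165-.195 near
m=(z>.165)&(z<.198);m[:125]=0;m[155:]=0;m[:,:235]=0;m[:,265:]=0
v,u=np.nonzero(m);print("nose",len(u),u.mean(),v.mean(),np.nanmean(P[m],0).round(4),"z98",np.percentile(z[m],98) if len(u) else 0,ray(u.mean(),v.mean(),.19))
# post top
m=(z>.198)&(z<.214)&(hsv[...,2]<70);m[:,:230]=0;m[:,285:]=0;m[85:]=0
rc=cv2.minAreaRect(np.argwhere(m)[:,::-1].astype(np.float32));print("post",rc,[ray(*p,.206) for p in cv2.boxPoints(rc)],ray(*rc[0],.206),np.nanmedian(z[m]))
# key: eye wire heights
m=(z>.262)&(z<.31);m[215:]=0;m[:,:225]=0;m[:,290:]=0
q=P[m]
for lo in np.arange(.036,.072,.004):
    s=q[(q[:,1]>=lo)&(q[:,1]<lo+.004)]
    if len(s)>3: print("eye y",lo.round(3),len(s),"z",np.percentile(s[:,2],[10,50,90]).round(4),"x",s[:,0].min().round(4),s[:,0].max().round(4))
red=((hsv[...,0]<6)|(hsv[...,0]>172))&(hsv[...,1]>120)&(z>.27);q=P[red];print("grip",np.percentile(q,[2,50,98],axis=0).round(4))
for r0 in (0,1):
  for yy in(-.002,.012,.026,.038):
    s=q[np.abs(q[:,1]-yy)<.002]; 
    if len(s): print(yy,np.median(s[:,2]).round(4),s[:,0].min().round(4),s[:,0].max().round(4))
  break
print("eye top edge row", [ (uu,np.nonzero(z[100:215,uu]>.26)[0][:1]+100) for uu in (250,254,257,260,264)])
```

```text
gate px 245 259 98 132 z [0.1811 0.1821 0.1831]
gate xy min/max [0.6101 0.0707 0.1815] [0.6215 0.0973 0.1815]
  y 0.0733 mid x 0.615 0.0082
  y 0.0774 mid x 0.615 0.0098
  y 0.0823 mid x 0.615 0.0097
  y 0.0874 mid x 0.6155 0.0105
  y 0.0925 mid x 0.6159 0.0112
  y 0.096 mid x 0.6159 0.0112
nose 190 249.92105263157896 135.30526315789473 [0.6142 0.0684 0.1846] z98 0.1911687436663362 [0.6143 0.0689 0.19  ]
post ((254.994384765625, 52.064727783203125), (40.975807189941406, 43.09823226928711), 4.969740867614746) [array([0.6029, 0.1142, 0.206 ]), array([0.6061, 0.1409, 0.206 ]), array([0.6335, 0.1388, 0.206 ]), array([0.6315, 0.112 , 0.206 ])] [0.6185 0.1268 0.206 ] 0.2065768987290748
eye y 0.036 130 z [0.2818 0.2841 0.2858] x 0.6076 0.6322
eye y 0.04 141 z [0.2842 0.2852 0.2862] x 0.6071 0.6333
eye y 0.044 140 z [0.2835 0.2847 0.2855] x 0.6071 0.6332
eye y 0.048 142 z [0.2828 0.2841 0.285 ] x 0.6072 0.6332
eye y 0.052 144 z [0.2823 0.2834 0.2846] x 0.6072 0.633
eye y 0.056 160 z [0.2817 0.2829 0.284 ] x 0.6078 0.6324
eye y 0.06 285 z [0.2813 0.2822 0.2831] x 0.6098 0.6305
eye y 0.064 40 z [0.281  0.2816 0.2825] x 0.6144 0.6254
grip [[ 0.6087 -0.0024  0.2837]
 [ 0.6194  0.0276  0.2905]
 [ 0.6307  0.0388  0.2964]]
-0.002 0.2904 0.608 0.6308
0.012 0.2908 0.6086 0.6307
0.026 0.2908 0.5954 0.6597
0.038 0.2884 0.6087 0.6312
eye top edge row [(250, array([163])), (254, array([163])), (257, array([163])), (260, array([163])), (264, array([163]))]
```

The eye is bent down about 4 mm, so the far wire's centre sits roughly at TCP height. The hook plane is at x≈0.615, turned about 0.065 rad. I'll line up just above the nose and measure again from close by.

Emit:
{"method": "carry_out", "body": {
  "deltas": [
    {"x": 0.32, "y": -0.2, "z": 0, "rx": 0, "ry": 0, "rz": 0, "claw": 1},
    {"x": 0.32, "y": -0.2, "z": 0, "rx": 0, "ry": 0, "rz": 0, "claw": 1},
    {"x": 0, "y": 0, "z": 0.8, "rx": 0, "ry": 0, "rz": 0.43, "claw": 1},
    {"x": 0, "y": 0, "z": 0.8, "rx": 0, "ry": 0, "rz": 0, "claw": 1},
    {"x": 0, "y": 0, "z": 0.8, "rx": 0, "ry": 0, "rz": 0, "claw": 1},
    {"x": 0, "y": 0, "z": 0.7, "rx": 0, "ry": 0, "rz": 0, "claw": 1},
    {"x": 0, "y": 0, "z": 0, "rx": 0, "ry": 0, "rz": 0, "claw": 1},
    {"x": 0, "y": 0, "z": 0, "rx": 0, "ry": 0, "rz": 0, "claw": 1}
  ]
}}

```text
clock: 7.9
tool_pos: [0.6121, 0.032, 0.2179]
ee_rot: [3.141, 0.0, 1.507]
ft_force: [-0.8, -0.1, -0.7]
opening: 0.253
grip_force: 70.1
```

```bash
cat > m.py <<'E'
from h import *
im,P,T,c=cloud("wrist");s=ctrl.get_state();print(s["clock"],s["tool_pos"].round(4),s["ee_rot"].round(4),s["ft_force"].round(2))
np.savez("w5.npz",im=im,P=P,T=T)
import sys
save(sys.argv[1],cv2.resize(im[20:220,150:360],None,fx=3,fy=3,interpolation=cv2.INTER_CUBIC))
hsv=cv2.cvtColor(im,cv2.COLOR_RGB2HSV);z=P[...,2]
t=s["tool_pos"];yw=s["ee_rot"][2];a=np.array([np.cos(yw),np.sin(yw)]);b=np.array([np.sin(yw),-np.cos(yw)])
X=(P[...,:2]-t[:2])@a;Y=(P[...,:2]-t[:2])@b   # tool coords
def bands(n,m,st=.004):
    for lo in np.arange(-.0,.13,st):
        k=m&(X>=lo)&(X<lo+st)
        if k.sum()>4: print(n,"X %.3f"%(lo+st/2),k.sum(),"Ymid %.4f w %.4f"%((Y[k].min()+Y[k].max())/2,np.ptp(Y[k])),"z",np.percentile(z[k],[5,50,95]).round(4))
near=(np.abs(Y)<.02)
g=(hsv[...,0]>15)&(hsv[...,0]<35)&(hsv[...,1]>130)&(hsv[...,2]>80)&near&(z>.15)&(z<.2)
print("gate X",X[g].min(),X[g].max());bands("gate",g,.006)
no=near&(z>.17)&(z<t[2]-.015)&(X>.02)&(X<.09)&~g;bands("nose/bar",no)
e=near&(z>t[2]-.012)&(z<t[2]+.012)&(X>.024)&(X<.06);bands("eye",e);print("eye Xmax",np.percentile(X[e],[99,100]))
p=near&(z>.2)&(z<.213)&(X>.06);bands("post",p,.006)
E
python3 m.py w5.png
```

```text
7.95 [0.6123 0.032  0.2183] [3.1403e+00 1.0000e-04 1.5068e+00] [ 0.88 -0.52 -0.11]
gate X 0.03940341069818658 0.06536680271259544
gate X 0.039 37 Ymid -0.0002 w 0.0063 z [0.1811 0.1822 0.1832]
gate X 0.045 110 Ymid -0.0003 w 0.0100 z [0.1813 0.1822 0.1835]
gate X 0.051 96 Ymid -0.0002 w 0.0100 z [0.1812 0.1823 0.1832]
gate X 0.057 112 Ymid -0.0003 w 0.0111 z [0.1809 0.1823 0.1832]
gate X 0.063 111 Ymid -0.0003 w 0.0110 z [0.1805 0.1821 0.183 ]
nose/bar X 0.030 60 Ymid -0.0009 w 0.0075 z [0.1877 0.1899 0.191 ]
nose/bar X 0.034 50 Ymid -0.0009 w 0.0075 z [0.1871 0.1896 0.191 ]
nose/bar X 0.038 7 Ymid -0.0005 w 0.0047 z [0.1707 0.1743 0.1823]
nose/bar X 0.042 5 Ymid -0.0006 w 0.0095 z [0.1807 0.1811 0.1812]
nose/bar X 0.046 6 Ymid 0.0032 w 0.0032 z [0.1803 0.1809 0.1822]
nose/bar X 0.050 12 Ymid -0.0021 w 0.0075 z [0.1796 0.1811 0.182 ]
nose/bar X 0.054 8 Ymid -0.0002 w 0.0112 z [0.1807 0.1812 0.182 ]
nose/bar X 0.066 104 Ymid -0.0000 w 0.0127 z [0.181  0.1844 0.186 ]
nose/bar X 0.070 186 Ymid -0.0002 w 0.0157 z [0.1827 0.1856 0.1869]
nose/bar X 0.074 163 Ymid -0.0002 w 0.0155 z [0.1818
[... 236 characters left out ...]
.0000 w 0.0261 z [0.2216 0.2232 0.2244]
eye X 0.034 140 Ymid -0.0000 w 0.0259 z [0.221  0.2226 0.2238]
eye X 0.038 153 Ymid -0.0001 w 0.0258 z [0.2205 0.222  0.2233]
eye X 0.042 254 Ymid 0.0002 w 0.0222 z [0.22   0.2214 0.2226]
eye X 0.046 131 Ymid -0.0005 w 0.0164 z [0.2194 0.2211 0.2224]
eye Xmax [0.04574698 0.04608451]
post X 0.081 319 Ymid 0.0002 w 0.0277 z [0.2045 0.2061 0.2074]
post X 0.087 715 Ymid 0.0002 w 0.0276 z [0.2053 0.2065 0.2076]
post X 0.093 730 Ymid 0.0004 w 0.0277 z [0.2053 0.2066 0.2076]
post X 0.099 759 Ymid 0.0004 w 0.0274 z [0.2052 0.2065 0.2077]
post X 0.105 780 Ymid 0.0006 w 0.0276 z [0.2053 0.2065 0.2076]
post X 0.111 87 Ymid 0.0002 w 0.0252 z [0.2045 0.2057 0.2069]
```

View pics/w5.png

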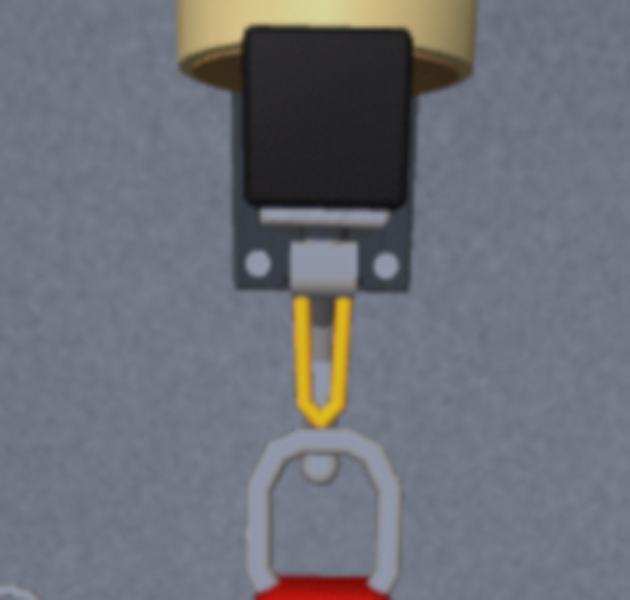

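Laterally centred to 0.3 mm and yaw matches. The wire is about 0.5 mm outward of the throat. The crop shows the nose coming up inside the eye and the gate tip just beyond it. Shift 0.8 mm inwards and descend to just above the gate.

Emit:
{"method": "carry_out", "body": {
  "deltas": [
    {"x": 0.04, "y": -0.01, "z": 0.5, "rx": 0, "ry": 0, "rz": 0, "claw": 1},
    {"x": 0, "y": 0, "z": 0.5, "rx": 0, "ry": 0, "rz": 0, "claw": 1},
    {"x": 0, "y": 0, "z": 0.3, "rx": 0, "ry": 0, "rz": 0, "claw": 1},
    {"x": 0, "y": 0, "z": 0.2, "rx": 0, "ry": 0, "rz": 0, "claw": 1},
    {"x": 0, "y": 0, "z": 0, "rx": 0, "ry": 0, "rz": 0, "claw": 1},
    {"x": 0, "y": 0, "z": 0, "rx": 0, "ry": 0, "rz": 0, "claw": 1}
  ]
}}

```text
clock: 8.55
tool_pos: [0.6121, 0.0327, 0.1875]
ee_rot: [3.141, -0.0, 1.507]
ft_force: [1.5, 0.2, -0.2]
opening: 0.255
grip_force: 70.1
```

```bash
cat > g.py <<'E'
from h import *
F=[];
for i in range(5):
    im,P,T,c=cloud("wrist");s=ctrl.get_state();F.append(s["ft_force"])
t=s["tool_pos"];yw=s["ee_rot"][2];a=np.array([np.cos(yw),np.sin(yw)]);b=np.array([np.sin(yw),-np.cos(yw)])
X=(P[...,:2]-t[:2])@a;Y=(P[...,:2]-t[:2])@b;z=P[...,2];hsv=cv2.cvtColor(im,cv2.COLOR_RGB2HSV)
print(s["clock"],t.round(4),"F",np.mean(F,0).round(2),np.std(F,0).round(2),"op",s["opening"].round(3),"rot",s["ee_rot"].round(4))
g=(hsv[...,0]>15)&(hsv[...,0]<35)&(hsv[...,1]>130)&(hsv[...,2]>80)&(np.abs(Y)<.015)&(z>.14)&(z<.2)&(X>.02)&(X<.08)
for lo in np.arange(.03,.072,.006):
    k=g&(X>=lo)&(X<lo+.006)
    if k.sum()>4: print("gate X %.3f z %.4f n %d"%(lo+.003,np.median(z[k]),k.sum()))
e=(hsv[...,1]<60)&(np.abs(Y)<.014)&(z>t[2]-.008)&(z<t[2]+.008)&(X>.036)&(X<.052)&(np.abs(Y)>(X<.0405)*.007)
print("far wire top z",np.median(z[e&(X>.042)]).round(4),"Xmax",np.percentile(X[e],99).round(4))
np.savez("g.npz",im=im)
E
python3 g.py
```

```text
Traceback (most recent call last):
  File "g.py", line 7, in <module>
    print(s["clock"],t.round(4),"F",np.mean(F,0).round(2),np.std(F,0).round(2),"op",s["opening"].round(3),"rot",s["ee_rot"].round(4))
                                                                                    ^^^^^^^^^^^^^^^^^^
AttributeError: 'float' object has no attribute 'round'
```

```bash
sed -i 's/s\["opening"\].round(3)/round(s["opening"],3)/' g.py; python3 g.py
```

```text
9.05 [0.612  0.0327 0.1873] F [-0.28  0.31 -0.52] [0.69 0.26 0.34] op 0.259 rot [ 3.1416 -0.      1.5068]
gate X 0.039 z 0.1826 n 24
gate X 0.045 z 0.1821 n 71
gate X 0.051 z 0.1821 n 139
gate X 0.057 z 0.1821 n 163
gate X 0.063 z 0.1822 n 127
far wire top z 0.1906 Xmax 0.0458
```

Emit:
{"method": "carry_out", "body": {
  "deltas": [
    {"x": 0, "y": 0, "z": 0.1, "rx": 0, "ry": 0, "rz": 0, "claw": 1},
    {"x": 0, "y": 0, "z": 0.1, "rx": 0, "ry": 0, "rz": 0, "claw": 1},
    {"x": 0, "y": 0, "z": 0.1, "rx": 0, "ry": 0, "rz": 0, "claw": 1},
    {"x": 0, "y": 0, "z": 0.1, "rx": 0, "ry": 0, "rz": 0, "claw": 1},
    {"x": 0, "y": 0, "z": 0, "rx": 0, "ry": 0, "rz": 0, "claw": 1}
  ]
}}

```text
clock: 9.55
tool_pos: [0.612, 0.0327, 0.1792]
ee_rot: [-3.142, -0.0, 1.507]
ft_force: [-0.6, -0.2, 2.7]
opening: 0.253
grip_force: 70.4
```

```bash
python3 g.py
```

```text
9.8 [0.612  0.0327 0.1795] F [-0.45 -0.07  1.94] [0.49 0.58 0.22] op 0.252 rot [3.1414e+00 1.0000e-04 1.5068e+00]
gate X 0.039 z 0.1785 n 38
gate X 0.045 z 0.1793 n 56
gate X 0.051 z 0.1801 n 139
gate X 0.057 z 0.1805 n 177
gate X 0.063 z 0.1812 n 135
far wire top z 0.183 Xmax 0.0459
```

The gate is yielding at about 2.5 N, as it should. Continue down.

Emit:
{"method": "carry_out", "body": {
  "deltas": [
    {"x": 0, "y": 0, "z": 0.1, "rx": 0, "ry": 0, "rz": 0, "claw": 1},
    {"x": 0, "y": 0, "z": 0.1, "rx": 0, "ry": 0, "rz": 0, "claw": 1},
    {"x": 0, "y": 0, "z": 0.1, "rx": 0, "ry": 0, "rz": 0, "claw": 1},
    {"x": 0, "y": 0, "z": 0.1, "rx": 0, "ry": 0, "rz": 0, "claw": 1},
    {"x": 0, "y": 0, "z": 0.1, "rx": 0, "ry": 0, "rz": 0, "claw": 1},
    {"x": 0, "y": 0, "z": 0, "rx": 0, "ry": 0, "rz": 0, "claw": 1}
  ]
}}

```text
clock: 10.4
tool_pos: [0.612, 0.0325, 0.169]
ee_rot: [-3.142, 0.0, 1.507]
ft_force: [0.3, -0.7, 2.8]
opening: 0.259
grip_force: 70.6
```

```bash
python3 g.py
```

```text
10.65 [0.612  0.0324 0.1693] F [ 0.45 -1.47  2.66] [0.34 0.48 0.21] op 0.258 rot [3.1415e+00 4.0000e-04 1.5067e+00]
gate X 0.045 z 0.1702 n 53
gate X 0.051 z 0.1724 n 136
gate X 0.057 z 0.1756 n 161
gate X 0.063 z 0.1783 n 151
far wire top z 0.173 Xmax 0.0458
```

Emit:
{"method": "carry_out", "body": {
  "deltas": [
    {"x": 0, "y": 0, "z": 0.08, "rx": 0, "ry": 0, "rz": 0, "claw": 1},
    {"x": 0, "y": 0, "z": 0.08, "rx": 0, "ry": 0, "rz": 0, "claw": 1},
    {"x": 0, "y": 0, "z": 0.08, "rx": 0, "ry": 0, "rz": 0, "claw": 1},
    {"x": 0, "y": 0, "z": 0.06, "rx": 0, "ry": 0, "rz": 0, "claw": 1},
    {"x": 0, "y": 0, "z": 0, "rx": 0, "ry": 0, "rz": 0, "claw": 1}
  ]
}}

```text
clock: 11.15
tool_pos: [0.6119, 0.0326, 0.163]
ee_rot: [-3.141, 0.0, 1.507]
ft_force: [0.2, -1.6, 3.4]
opening: 0.253
grip_force: 70.6
```

```bash
python3 g.py
```

```text
11.4 [0.6119 0.0325 0.1632] F [-0.23 -1.47  2.74] [0.51 0.54 0.55] op 0.256 rot [-3.1414e+00  3.0000e-04  1.5067e+00]
gate X 0.045 z 0.1650 n 53
gate X 0.051 z 0.1678 n 144
gate X 0.057 z 0.1726 n 155
gate X 0.063 z 0.1765 n 147
far wire top z 0.1667 Xmax 0.0472
```

Emit:
{"method": "carry_out", "body": {
  "deltas": [
    {"x": 0, "y": 0, "z": 0.06, "rx": 0, "ry": 0, "rz": 0, "claw": 1},
    {"x": 0, "y": 0, "z": 0.06, "rx": 0, "ry": 0, "rz": 0, "claw": 1},
    {"x": 0, "y": 0, "z": 0.06, "rx": 0, "ry": 0, "rz": 0, "claw": 1},
    {"x": 0, "y": 0, "z": 0, "rx": 0, "ry": 0, "rz": 0, "claw": 1}
  ]
}}

```text
clock: 11.8
tool_pos: [0.6118, 0.0324, 0.1593]
ee_rot: [-3.141, 0.001, 1.507]
ft_force: [-0.5, -4.6, 0.1]
opening: 0.254
grip_force: 70.4
```

```bash
python3 g.py
```

```text
12.05 [0.6118 0.0323 0.1595] F [ 0.18 -4.51  0.2 ] [0.46 0.49 0.27] op 0.257 rot [-3.1411e+00  6.0000e-04  1.5066e+00]
gate X 0.045 z 0.1631 n 24
gate X 0.051 z 0.1655 n 167
gate X 0.057 z 0.1713 n 156
gate X 0.063 z 0.1757 n 148
far wire top z 0.1625 Xmax 0.0517
```

Emit:
{"method": "carry_out", "body": {
  "deltas": [
    {"x": 0, "y": 0, "z": 0.04, "rx": 0, "ry": 0, "rz": 0, "claw": 1},
    {"x": 0, "y": 0, "z": 0.03, "rx": 0, "ry": 0, "rz": 0, "claw": 1},
    {"x": 0, "y": 0, "z": 0, "rx": 0, "ry": 0, "rz": 0, "claw": 1}
  ]
}}

```text
clock: 12.35
tool_pos: [0.6119, 0.0327, 0.1582]
ee_rot: [-3.141, 0.0, 1.507]
ft_force: [0.2, -5.4, -0.7]
opening: 0.258
grip_force: 70.3
```

```bash
python3 g.py; python3 -c "
from h import *
save('g1.png',cv2.resize(np.load('g.npz')['im'][20:220,150:360],None,fx=3,fy=3,interpolation=cv2.INTER_CUBIC))"
```

```text
12.6 [0.6119 0.0326 0.1582] F [-0.2  -4.7  -0.15] [0.55 0.28 0.37] op 0.257 rot [-3.1414e+00  2.0000e-04  1.5068e+00]
gate X 0.045 z 0.1626 n 30
gate X 0.051 z 0.1656 n 163
gate X 0.057 z 0.1714 n 157
gate X 0.063 z 0.1756 n 144
far wire top z 0.1613 Xmax 0.0514
```

View pics/g1.png

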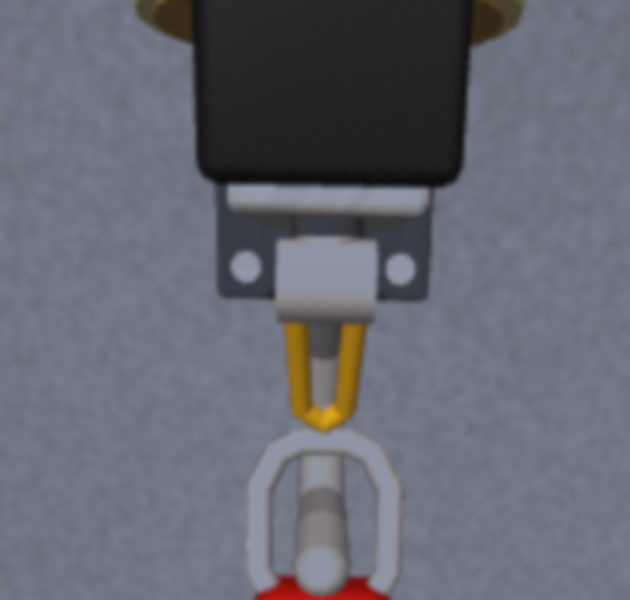

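The nose is up through the eye. The gate tip is held at the wire's post side: it is down about 21 mm, so the wire sits slightly too far inward. Ease the key outward in small steps.

Emit:
{"method": "carry_out", "body": {
  "deltas": [
    {"x": -0.03, "y": 0, "z": 0, "rx": 0, "ry": 0, "rz": 0, "claw": 1},
    {"x": -0.03, "y": 0, "z": 0, "rx": 0, "ry": 0, "rz": 0, "claw": 1},
    {"x": 0, "y": 0, "z": 0, "rx": 0, "ry": 0, "rz": 0, "claw": 1}
  ]
}}

```text
clock: 12.9
tool_pos: [0.6118, 0.0321, 0.1582]
ee_rot: [-3.141, -0.001, 1.507]
ft_force: [0.7, -0.9, -1.1]
opening: 0.257
grip_force: 70.2
```

```bash
python3 g.py
```

```text
13.15 [0.6119 0.0318 0.1583] F [-0.17 -0.07 -0.2 ] [0.37 0.59 0.67] op 0.255 rot [-3.1415e+00 -3.0000e-04  1.5070e+00]
gate X 0.039 z 0.1822 n 73
gate X 0.045 z 0.1820 n 231
gate X 0.051 z 0.1822 n 216
gate X 0.057 z 0.1822 n 233
gate X 0.063 z 0.1821 n 256
far wire top z 0.1597 Xmax 0.0519
```

The gate has snapped shut: level at z = 0.182 along its whole length, with the load gone. Now bring the wire up near the gate's underside, then tug in small steps.

Emit:
{"method": "carry_out", "body": {
  "deltas": [
    {"x": 0.03, "y": 0, "z": -0.2, "rx": 0, "ry": 0, "rz": 0, "claw": 1},
    {"x": 0.03, "y": 0, "z": -0.2, "rx": 0, "ry": 0, "rz": 0, "claw": 1},
    {"x": 0, "y": 0, "z": -0.2, "rx": 0, "ry": 0, "rz": 0, "claw": 1},
    {"x": 0, "y": 0, "z": -0.15, "rx": 0, "ry": 0, "rz": 0, "claw": 1},
    {"x": 0, "y": 0, "z": 0, "rx": 0, "ry": 0, "rz": 0, "claw": 1}
  ]
}}

```text
clock: 13.65
tool_pos: [0.6122, 0.0327, 0.1739]
ee_rot: [3.141, 0.0, 1.507]
ft_force: [-0.3, -0.0, -0.1]
opening: 0.259
grip_force: 70.2
```

```bash
python3 g.py
```

```text
13.9 [0.6119 0.0327 0.1731] F [-0.4  -0.08 -0.4 ] [0.63 0.38 0.45] op 0.259 rot [-3.1412 -0.      1.5068]
gate X 0.039 z 0.1822 n 88
gate X 0.045 z 0.1821 n 175
gate X 0.051 z 0.1821 n 171
gate X 0.057 z 0.1821 n 183
gate X 0.063 z 0.1821 n 161
far wire top z 0.1764 Xmax 0.0458
```

Emit:
{"method": "carry_out", "body": {
  "deltas": [
    {"x": 0, "y": 0, "z": -0.04, "rx": 0, "ry": 0, "rz": 0, "claw": 1},
    {"x": 0, "y": 0, "z": -0.03, "rx": 0, "ry": 0, "rz": 0, "claw": 1}
  ]
}}

```text
clock: 14.1
tool_pos: [0.612, 0.0327, 0.1747]
ee_rot: [-3.142, 0.0, 1.507]
ft_force: [-0.4, 0.2, -0.1]
opening: 0.257
grip_force: 70.2
```

Emit:
{"method": "carry_out", "body": {
  "deltas": [
    {"x": 0, "y": 0, "z": -0.015, "rx": 0, "ry": 0, "rz": 0, "claw": 1}
  ]
}}

```text
clock: 14.2
tool_pos: [0.612, 0.0327, 0.1751]
ee_rot: [3.142, -0.0, 1.507]
ft_force: [0.2, -0.7, -0.6]
opening: 0.256
grip_force: 70.2
```

Emit:
{"method": "carry_out", "body": {
  "deltas": [
    {"x": 0, "y": 0, "z": -0.015, "rx": 0, "ry": 0, "rz": 0, "claw": 1}
  ]
}}

```text
clock: 14.3
tool_pos: [0.612, 0.0327, 0.1753]
ee_rot: [-3.142, 0.0, 1.507]
ft_force: [-0.3, 0.1, -1.1]
opening: 0.258
grip_force: 70.2
```

Emit:
{"method": "carry_out", "body": {
  "deltas": [
    {"x": 0, "y": 0, "z": -0.015, "rx": 0, "ry": 0, "rz": 0, "claw": 1}
  ]
}}

```text
clock: 14.4
tool_pos: [0.6119, 0.0327, 0.1755]
ee_rot: [-3.141, 0.0, 1.507]
ft_force: [0.8, 0.5, -1.9]
opening: 0.258
grip_force: 70.1
```

Emit:
{"method": "carry_out", "body": {
  "deltas": [
    {"x": 0, "y": 0, "z": 0, "rx": 0, "ry": 0, "rz": 0, "claw": 1}
  ]
}}

```text
clock: 14.5
tool_pos: [0.6119, 0.0327, 0.1755]
ee_rot: [-3.141, -0.0, 1.507]
ft_force: [0.6, -0.6, -1.8]
opening: 0.26
grip_force: 70.1
```

Emit:
{"method": "carry_out", "body": {
  "deltas": [
    {"x": 0, "y": 0, "z": -0.015, "rx": 0, "ry": 0, "rz": 0, "claw": 1},
    {"x": 0, "y": 0, "z": 0, "rx": 0, "ry": 0, "rz": 0, "claw": 1}
  ]
}}

```text
clock: 14.7
tool_pos: [0.6119, 0.0327, 0.1757]
ee_rot: [-3.141, 0.0, 1.507]
ft_force: [1.2, -0.5, -2.2]
opening: 0.254
grip_force: 70.0
```

Emit:
{"method": "carry_out", "body": {
  "deltas": [
    {"x": 0, "y": 0, "z": -0.01, "rx": 0, "ry": 0, "rz": 0, "claw": 1},
    {"x": 0, "y": 0, "z": 0, "rx": 0, "ry": 0, "rz": 0, "claw": 1}
  ]
}}

```text
clock: 14.9
tool_pos: [0.6119, 0.0327, 0.1759]
ee_rot: [-3.141, 0.0, 1.507]
ft_force: [0.8, -0.7, -3.3]
opening: 0.258
grip_force: 69.8
```

Emit:
{"method": "carry_out", "body": {
  "deltas": [
    {"x": 0, "y": 0, "z": -0.015, "rx": 0, "ry": 0, "rz": 0, "claw": 1},
    {"x": 0, "y": 0, "z": 0, "rx": 0, "ry": 0, "rz": 0, "claw": 1}
  ]
}}

```text
clock: 15.1
tool_pos: [0.6119, 0.0327, 0.1761]
ee_rot: [-3.141, 0.0, 1.507]
ft_force: [1.0, 0.8, -5.3]
opening: 0.258
grip_force: 69.7
```

Emit:
{"method": "carry_out", "body": {
  "deltas": [
    {"x": 0, "y": 0, "z": -0.01, "rx": 0, "ry": 0, "rz": 0, "claw": 1},
    {"x": 0, "y": 0, "z": 0, "rx": 0, "ry": 0, "rz": 0, "claw": 1}
  ]
}}

```text
clock: 15.3
tool_pos: [0.6118, 0.0327, 0.1763]
ee_rot: [-3.141, 0.0, 1.507]
ft_force: [0.6, 0.4, -7.5]
opening: 0.257
grip_force: 69.5
```

```bash
python3 g.py
```

```text
15.55 [0.6118 0.0327 0.1764] F [ 0.89  0.33 -6.75] [0.28 0.34 0.53] op 0.255 rot [-3.1411  0.      1.5069]
gate X 0.039 z 0.1822 n 85
gate X 0.045 z 0.1822 n 171
gate X 0.051 z 0.1822 n 154
gate X 0.057 z 0.1820 n 177
gate X 0.063 z 0.1822 n 154
far wire top z 0.1789 Xmax 0.0456
```

The tug is about 6.3 N net. Ease slightly to about 5 N and hold.

Emit:
{"method": "carry_out", "body": {
  "deltas": [
    {"x": 0, "y": 0, "z": 0.007, "rx": 0, "ry": 0, "rz": 0, "claw": 1},
    {"x": 0, "y": 0, "z": 0, "rx": 0, "ry": 0, "rz": 0, "claw": 1}
  ]
}}

```text
clock: 15.75
tool_pos: [0.6119, 0.0327, 0.1764]
ee_rot: [-3.141, -0.0, 1.507]
ft_force: [0.1, 0.6, -7.4]
opening: 0.253
grip_force: 69.4
```

```bash
python3 g.py|head -1
```

```text
16.0 [0.6119 0.0327 0.1764] F [ 0.6   0.87 -7.3 ] [0.41 0.36 0.32] op 0.258 rot [-3.1414 -0.      1.5068]
```

Emit:
{"method": "carry_out", "body": {
  "deltas": [
    {"x": 0, "y": 0, "z": 0, "rx": 0, "ry": 0, "rz": 0, "claw": 1},
    {"x": 0, "y": 0, "z": 0, "rx": 0, "ry": 0, "rz": 0, "claw": 1},
    {"x": 0, "y": 0, "z": 0, "rx": 0, "ry": 0, "rz": 0, "claw": 1},
    {"x": 0, "y": 0, "z": 0, "rx": 0, "ry": 0, "rz": 0, "claw": 1}
  ]
}}

```text
clock: 16.4
tool_pos: [0.6119, 0.0327, 0.1765]
ee_rot: [-3.141, -0.0, 1.507]
ft_force: [0.3, 0.5, -7.3]
opening: 0.258
grip_force: 69.4
```

The force creeps up (controller integral), so ease further.

Emit:
{"method": "carry_out", "body": {
  "deltas": [
    {"x": 0, "y": 0, "z": 0.015, "rx": 0, "ry": 0, "rz": 0, "claw": 1},
    {"x": 0, "y": 0, "z": 0, "rx": 0, "ry": 0, "rz": 0, "claw": 1}
  ]
}}

```text
clock: 16.6
tool_pos: [0.612, 0.0327, 0.1762]
ee_rot: [3.142, -0.0, 1.507]
ft_force: [-0.1, -0.0, -5.9]
opening: 0.256
grip_force: 69.5
```

```bash
python3 g.py|head -1
```

```text
16.85 [0.612  0.0327 0.1762] F [-0.14  0.83 -5.99] [0.66 0.52 0.36] op 0.256 rot [ 3.1415 -0.      1.5068]
```

Emit:
{"method": "carry_out", "body": {
  "deltas": [
    {"x": 0, "y": 0, "z": 0.003, "rx": 0, "ry": 0, "rz": 0, "claw": 1},
    {"x": 0, "y": 0, "z": 0, "rx": 0, "ry": 0, "rz": 0, "claw": 1},
    {"x": 0, "y": 0, "z": 0, "rx": 0, "ry": 0, "rz": 0, "claw": 1},
    {"x": 0, "y": 0, "z": 0, "rx": 0, "ry": 0, "rz": 0, "claw": 1},
    {"x": 0, "y": 0, "z": 0, "rx": 0, "ry": 0, "rz": 0, "claw": 1},
    {"x": 0, "y": 0, "z": 0, "rx": 0, "ry": 0, "rz": 0, "claw": 1},
    {"x": 0, "y": 0, "z": 0, "rx": 0, "ry": 0, "rz": 0, "claw": 1}
  ]
}}

```text
clock: 17.55
tool_pos: [0.612, 0.0327, 0.1761]
ee_rot: [3.142, 0.0, 1.507]
ft_force: [-1.0, 0.3, -4.5]
opening: 0.256
grip_force: 69.6
```

Emit:
{"method": "carry_out", "body": {
  "deltas": [
    {"x": 0, "y": 0, "z": 0.2, "rx": 0, "ry": 0, "rz": 0, "claw": 1},
    {"x": 0.08, "y": 0, "z": 0.2, "rx": 0, "ry": 0, "rz": 0, "claw": 1},
    {"x": 0.09, "y": 0, "z": 0.2, "rx": 0, "ry": 0, "rz": 0, "claw": 1},
    {"x": 0.08, "y": 0, "z": 0.2, "rx": 0, "ry": 0, "rz": 0, "claw": 1},
    {"x": 0, "y": 0, "z": 0.1, "rx": 0, "ry": 0, "rz": 0, "claw": 1},
    {"x": 0, "y": 0, "z": 0, "rx": 0, "ry": 0, "rz": 0, "claw": 1}
  ]
}}

```text
clock: 18.15
tool_pos: [0.6122, 0.0377, 0.1578]
ee_rot: [-3.141, -0.0, 1.507]
ft_force: [-0.1, 0.0, -1.0]
opening: 0.255
grip_force: 70.1
```

```bash
python3 g.py
```

```text
18.4 [0.6124 0.0376 0.1583] F [ 0.13  0.32 -0.44] [0.39 0.33 0.54] op 0.257 rot [3.1412 0.     1.5067]
gate X 0.033 z 0.1821 n 62
gate X 0.039 z 0.1821 n 222
gate X 0.045 z 0.1821 n 206
gate X 0.051 z 0.1822 n 216
gate X 0.057 z 0.1821 n 234
far wire top z 0.1603 Xmax 0.0517
```

The tug was held at about 5 N. Lower onto the seat and release.

Emit:
{"method": "carry_out", "body": {
  "deltas": [
    {"x": 0, "y": 0, "z": 0.07, "rx": 0, "ry": 0, "rz": 0, "claw": 1},
    {"x": 0, "y": 0, "z": 0.06, "rx": 0, "ry": 0, "rz": 0, "claw": 1},
    {"x": 0, "y": 0, "z": 0, "rx": 0, "ry": 0, "rz": 0, "claw": 0.6},
    {"x": 0, "y": 0, "z": 0, "rx": 0, "ry": 0, "rz": 0, "claw": 0.4},
    {"x": 0, "y": 0, "z": 0, "rx": 0, "ry": 0, "rz": 0, "claw": 0.2},
    {"x": 0, "y": 0, "z": 0, "rx": 0, "ry": 0, "rz": 0, "claw": 0.2},
    {"x": 0, "y": 0, "z": 0, "rx": 0, "ry": 0, "rz": 0, "claw": 0.2},
    {"x": 0, "y": 0, "z": 0, "rx": 0, "ry": 0, "rz": 0, "claw": 0.2}
  ]
}}

```text
clock: 19.2
tool_pos: [0.6123, 0.0377, 0.1555]
ee_rot: [3.141, -0.0, 1.507]
ft_force: [0.5, 0.6, 0.4]
opening: 0.802
grip_force: 0.0
```

Emit:
{"method": "carry_out", "body": {
  "deltas": [
    {"x": 0, "y": 0, "z": -0.5, "rx": 0, "ry": 0, "rz": 0, "claw": 0.2},
    {"x": -0.5, "y": 0, "z": -0.8, "rx": 0, "ry": 0, "rz": 0, "claw": 0.2},
    {"x": -1, "y": 0, "z": -0.8, "rx": 0, "ry": 0, "rz": 0, "claw": 0.2},
    {"x": -1, "y": 0, "z": -0.8, "rx": 0, "ry": 0, "rz": 0, "claw": 0.2},
    {"x": -1, "y": 0, "z": -0.8, "rx": 0, "ry": 0, "rz": 0, "claw": 0.2},
    {"x": -1, "y": 0, "z": -0.8, "rx": 0, "ry": 0, "rz": 0, "claw": 0.2},
    {"x": 0, "y": 0, "z": 0, "rx": 0, "ry": 0, "rz": 0, "claw": 0.2},
    {"x": 0, "y": 0, "z": 0, "rx": 0, "ry": 0, "rz": 0, "claw": 0.2},
    {"x": 0, "y": 0, "z": 0, "rx": 0, "ry": 0, "rz": 0, "claw": 0.2},
    {"x": 0, "y": 0, "z": 0, "rx": 0, "ry": 0, "rz": 0, "claw": 0.2}
  ]
}}

```text
clock: 20.2
tool_pos: [0.6064, -0.0512, 0.2448]
ee_rot: [-3.14, -0.0, 1.508]
ft_force: [-0.5, 0.1, -0.2]
opening: 0.803
grip_force: 0.0
```

```bash
python3 -c "
from h import *
w=cloud('wrist')[0][0:200,130:380];d=cloud('side')[0][110:290,180:330];s=cloud('scene')[0][150:290,200:350]
r=lambda i:cv2.resize(i,(390,290),interpolation=cv2.INTER_CUBIC)
save('end.png',np.vstack([np.hstack([r(w),r(d)]),np.hstack([r(s),r(s)*0])]))
print(ctrl.get_state()['clock'],ctrl.get_state()['ft_force'])"
```

```text
20.35 [ 0.71908975 -0.04708908 -0.11136839]
```

View pics/end.png

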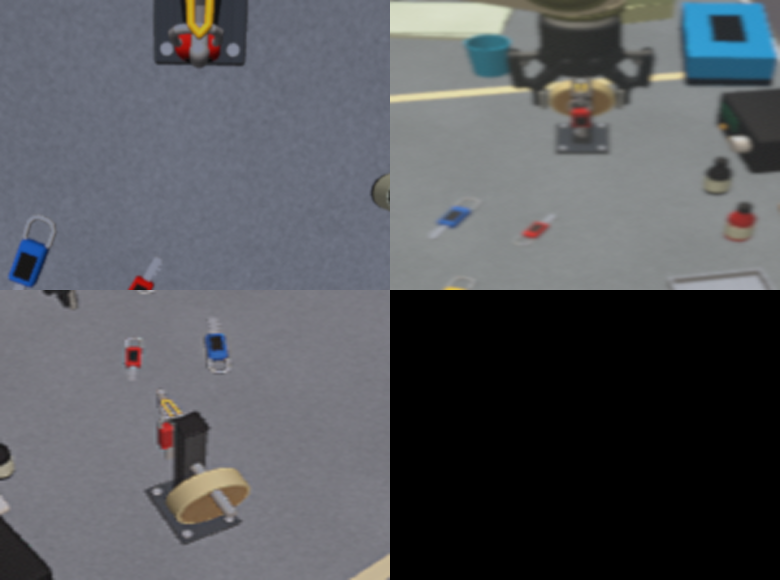

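The key hangs from the hook (wrist tile (198,45), scene tile (167,433)) with the gate shut. The other keys and bottles are where they were. Let it settle, then hand in.

Emit:
{"method": "carry_out", "body": {
  "deltas": [
    {"x": 0, "y": 0, "z": -0.2, "rx": 0, "ry": 0, "rz": 0, "claw": 0.2},
    {"x": 0, "y": 0, "z": 0, "rx": 0, "ry": 0, "rz": 0, "claw": 0.2},
    {"x": 0, "y": 0, "z": 0, "rx": 0, "ry": 0, "rz": 0, "claw": 0.2},
    {"x": 0, "y": 0, "z": 0, "rx": 0, "ry": 0, "rz": 0, "claw": 0.2},
    {"x": 0, "y": 0, "z": 0, "rx": 0, "ry": 0, "rz": 0, "claw": 0.2},
    {"x": 0, "y": 0, "z": 0, "rx": 0, "ry": 0, "rz": 0, "claw": 0.2},
    {"x": 0, "y": 0, "z": 0, "rx": 0, "ry": 0, "rz": 0, "claw": 0.2},
    {"x": 0, "y": 0, "z": 0, "rx": 0, "ry": 0, "rz": 0, "claw": 0.2},
    {"x": 0, "y": 0, "z": 0, "rx": 0, "ry": 0, "rz": 0, "claw": 0.2},
    {"x": 0, "y": 0, "z": 0, "rx": 0, "ry": 0, "rz": 0, "claw": 0.2}
  ]
}}

```text
clock: 21.35
tool_pos: [0.6065, -0.0521, 0.2495]
ee_rot: [-3.142, -0.0, 1.507]
ft_force: [0.0, -0.2, -0.4]
opening: 0.803
grip_force: 0.0
```

```bash
python3 -c "
from workcell import ctrl
print(ctrl.sign_off())"
```

```text
the job is handed in; nothing more can be done
None
```

The red key hangs on the snap hook with the gate shut behind it; the level tug peaked at about 7 N, was eased to about 5 N and held for over half a second, and the job was handed in at about 21 s.

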